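# Poise sprung tweezers over a chip, set to its marks

## Task

Lift the orange-gripped sprung tweezers up and off their red hook and bring them upright, tips down, over the little chip on the green board. Squeeze them so that the tips stand 12 mm apart, one just above each of the two yellow stripes (a centimetre or so above the board, along the line across the stripes through the chip), without touching the board. The job ends holding: finish with the tweezers still in the gripper, the gap kept steady, and leave the other things on the bench where they are.

Things in the scene. Friction and masses are not known exactly. Their poses are not given: they have to be found in the camera images.
- tweezers: Sprung tweezers, about 60 g: a steel bow 20 mm wide (y), 12 mm broad (x), 3 mm thick, and two blades with orange grip plates. Hang upright by the bow, tips down. Origin: middle of the bow's underside, where it rides on the hook; x along the hook bar, y from blade to blade, z up. Tips about 115 mm below the origin. Blade hinges 8 mm below it; both blades always move alike.
- grip (a point): the place to grip: midway between the orange plates, 40 mm below the tweezers' origin. Plates 13 mm broad (x), 21 to 55 mm below the origin; squeeze them together in y, fingers from above either side. Over their lower ends they measure about 38 mm free, 29.5 mm at a 12 mm tip gap. With pads on the lower ends it takes about 7 N to reach that gap and 11 N to close them; they spring open again.
- blade_left (a joint): closing angle of each blade (both are coupled and equal): 0 rad free, with a tip gap of 32 mm; grows as they are squeezed; 0.093 rad is a tip gap of 12 mm; 0.14 rad is the end stop, tip gap 2 mm. The gap falls by 21.4 mm per 0.1 rad.
- tip_left (a point): inner corner of the tip of the blade on the tweezers' +y side; 32 mm from tip_right when free
- tip_right (a point): inner corner of the tip of the blade on the tweezers' -y side
- hook_stand: Fixed stand: dark foot 12 mm high, aluminium post 12 mm thick, red hook bar 6 mm thick running from the post's top along the stand's -x. Origin: on the table straight below point hook_seat; the post is 85 mm from it along +x, the foot 42 to 128 mm along +x and 50 mm to each side.
- hook_seat (a point): top of the hook bar about where the tweezers hang (they may hang 8 mm either way along it), 200 mm above the table. The bar ends 21 mm further along -x, its end turned up 7 mm above the bar's top: lift the tweezers 15 mm or more, then draw them off along the stand's -x. Nothing on the stand is taller.
- board: Fixed low black holder, 110 (x) x 90 (y) x 16 mm, with a green circuit board whose top is 18 mm above the table; in its middle a black chip 9 x 8 mm, 1 mm high, with a yellow stripe 3 mm wide on each side along the board's x. The stripes' middles are 12 mm apart in y. Other parts on it rise at most 3 mm. Origin: centre of the holder's underside.
- mark_left (a point): point on the middle of the stripe on the board's +y side, level with the chip, 18 mm above the table
- mark_right (a point): the same on the -y side stripe, 12 mm from mark_left
- screwdriver: bystander, leave alone: a screwdriver lying on the mat
- tape_roll: bystander, leave alone: a yellow ring of tape, 68 mm across, 18 mm high
- blue_bin: bystander, leave alone: a small open blue parts bin, 140 x 100 x 60 mm
- spray_bottle: bystander, leave alone: a green bottle with white cap, 72 mm across, 200 mm high
- card_reader: bystander, leave alone: a black card reader, 110 x 75 x 40 mm
- flux_jar: bystander, leave alone: an amber jar with black lid, 52 mm across, 60 mm high
There are look-alikes about, which are no part of the job. Of the things that look like the tweezers, the smaller one is meant. What is shaped like the hook_stand but pink or purple is not meant.

How it is judged:
By the outcome, as a careful person would: the job done as asked, in the order asked, and still so for the second after the job is handed in, while the arm keeps its last pose, push and grip.
It also fails if it takes over 38 s, if anything falls off the work surface, if the arm or the gripper's body presses on something with over 40 N, if the wrist force passes 120 N, or if a joint passes its speed limit or range.

## Robot

A 6-joint arm with a two-finger parallel gripper is mounted at the origin on the work surface. World frame = base frame: x ahead of the robot, y to its left, z up, the work surface at z = 0. Lengths are in mm, angles in rad, forces in N, time in s.
With the tool pointing down it reaches from about 400 to 825 mm from the base axis. Payload 7 kg.
Tool frame: the origin (TCP) lies on the centre line of the jaws, within the pads' length; the fingertips stand robot.tip_extent ahead of it and the grasp point (between the pads) lies 11 mm behind it (robot.tip_extent is the distance from the TCP to the fingertips, in mm); z points along the fingers, y is the line along which they close (so a half turn about z gives the same grasp; the last joint's range is limited). The gripper opens to 85 mm and grips with 20 to 120 N. Pads are 22 mm wide; open, the fingers measure 114 mm over their backs; the gripper's body (76 mm by 85 mm) begins 54 mm behind the grasp point. The pads swing forward as they close: fully open they stand 13 mm farther back than shut.
Start: joints at [1.628, 0.359, 0.012, 0, -1.224, -0.288], TCP at [154.421, 657.076, 239.302] pointing down, gripper open.
Joint ranges: [-3.07, 3.07], [-1.43, 2.12], [-1.02, 1.25], [-3.03, 1.67], [-3.05, -0], [-3.03, 3.03]. Speed limits (rad/s): [2.39, 2.39, 3.01, 3.14, 3.14, 3.14].

## Interface

Orientations are given as a unit quaternion [w, x, y, z].
In Python, from workcell import robot gives the robot as it stands.
- The arm moves only by the tool send_rows, never from a script. Its argument "deltas" is a list of rows, each a list of 3 entries, a list of its own where there are three numbers: the shift along the tool's x, y, z scaled (see below), then the turn, a rotation vector about the tool's x, y, z scaled (see below), then the opening, from -1 (shut) to 1 (fully open). In form: [[[dx, dy, dz], [ax, ay, az], claw], ...]. A call has 1 to 12 rows; each row is the pose to reach, as a shift and turn from the pose commanded when the call began, along the tool's axes at that moment; what a row does not reach only later rows make up. The controller multiplies each number of a shift by 0.25 m and each number of a turn by 2 rad. A row lasts 1/12 s, in which the tool goes at most 41.7 mm and 7.16 degrees, less where a joint would pass 70% of its speed; a pose out of reach is approached as far as the arm can. A call with a number of a shift or a turn outside -1 to 1 is refused whole. A call with a gripper value outside its range is refused whole. The fingers move at their own pace and stop on an object; "force" is the grip in N (left out, the last holds). Time passes only in rows, so rows that repeat a pose let the fingers close. It gives the time, the measured TCP pose, the force, the opening and the grip force at its end, in the units of the state.
- robot.get_obs(): the state, without advancing time (a new reading comes with each control period).
- robot.capture(name): name is "side" or "top"; returns the picture (384x512x3 uint8, blue, green, red); there is no depth.
- robot.camera_model(name): a dict with "camera_matrix" (3x3 intrinsics, pixels), "extrinsics" (4x4, takes a point from camera to world coordinates). Camera axes: x right, y up, looking along -z (the intrinsics and any distortion apply to the point x, -y, -z); pixel columns grow to the right and rows downward; lengths in mm; the calibration is good to about 2 mm. A picture is of the moment at which its call begins. camera_model takes no time and is no camera call.
- robot.hand_in(): hands the job in; it is judged then, once.
The state is a dict: "time": time; "joints": joint angles; "joint_velocities": joint speeds; "effort": joint torques, N m; "tool_pos": TCP position; "ee_rot": TCP orientation; "ft_force": force on the tool from outside, world axes, zero at the start; "moment": the same for the moment, N m; "gripper_width": finger opening in mm; "gripper_force": force on a finger pad.
Only numpy, scipy, OpenCV 4.12 (cv2) and the standard library are available. Lean on these libraries where they do the work, as an engineer would, in place of code of your own. Each camera call takes 0.05 s, during which the arm holds its last target. There are 200 camera calls.

## Working session

There is one attempt and no reset: what is moved stays moved. The work goes in short steps, Python scripts to look and compute and a tool call to move; the robot and the scene stay as the last step left them, time stands still between calls to the robot, and variables do not carry over. Pictures are saved under pics/ and viewed, at most 11 in all, crops included, and the job is handed in when it is done.

Besides the shell and the picture viewer there is one more tool, called after ">>>" as name(argument=value, ...), one argument or row to a line, values as JSON. send_rows: Moves the arm, as the interface text tells. Its arguments: {"type":"object","properties":{"deltas":{"type":"array"},"force":{"type":"number"}},"required":["deltas"]}

```bash
mkdir -p pics; cat > h.py <<'E'
import numpy as np, cv2
from workcell import robot
def cam(n):
    m=robot.camera_model(n); return np.array(m["camera_matrix"]),np.array(m["extrinsics"]),m
def ray(n,u,v):
    K,E,m=cam(n); d=np.linalg.inv(K)@[u,v,1]; d=E[:3,:3]@[d[0],-d[1],-d[2]]
    return E[:3,3],d/np.linalg.norm(d)
def onz(n,u,v,z):
    o,d=ray(n,u,v); return o+d*(z-o[2])/d[2]
def tri(a,b):
    (o1,d1),(o2,d2)=ray(*a),ray(*b)
    s=np.linalg.lstsq(np.c_[d1,-d2],o2-o1,rcond=None)[0]
    p,q=o1+d1*s[0],o2+d2*s[1]; return (p+q)/2,np.linalg.norm(p-q)
def proj(n,p):
    K,E,m=cam(n); c=E[:3,:3].T@(np.asarray(p,float)-E[:3,3]); q=K@[c[0],-c[1],-c[2]]; return q[:2]/q[2]
E
python3 - <<'E'
from h import *
for n in("side","top"):
    cv2.imwrite(f"pics/{n}0.png",robot.capture(n)); K,E,m=cam(n); print(n,m)
o=robot.get_obs();print(o); print(robot.tip_extent)
E
```

```text
side {'camera_matrix': array([[450.11699477,   0.        , 257.81901162],
       [  0.        , 450.11699477, 190.4608152 ],
       [  0.        ,   0.        ,   1.        ]]), 'extrinsics': array([[-9.42335507e-01,  2.31686965e-01, -2.41505573e-01,
         1.50121927e+02],
       [-3.34655432e-01, -6.45679837e-01,  6.86369645e-01,
         9.08497309e+02],
       [ 3.08762086e-03,  7.27611640e-01,  6.85982338e-01,
         1.04464713e+03],
       [ 0.00000000e+00,  0.00000000e+00,  0.00000000e+00,
         1.00000000e+00]])}
top {'camera_matrix': array([[492.84134302,   0.        , 259.10855464],
       [  0.        , 492.84134302, 186.27891271],
       [  0.        ,   0.        ,   1.        ]]), 'extrinsics': array([[ 1.53235236e-02,  9.95475484e-01, -9.37749973e-02,
         3.14099655e+02],
       [-9.99878436e-01,  1.49856571e-02, -4.30612096e-03,
        -1.93379278e+01],
       [-2.88135789e-03,  9.38295826e-02,  9.95584104e-01,
         1.65705026e+03],
       [ 0.00000000e+00,  0.00000000e+00,  0.00000000e+00,
         1.00000000e+00]])}
{'time': 0.1, 'joints': array([ 1.62810858e+00,  3.59316362e-01,  1.11428514e-02, -3.29430244e-04,
       -1.22409695e+00, -2.88083527e-01]), 'joint_velocities': array([-0.00028404, -0.00042016,  0.00327758,  0.00303571, -0.00037805,
        0.00060874]), 'effort': array([-8.73600093e-04, -5.84762478e+01,  2.94108492e+01,  6.95453882e+00,
       -3.19221770e-03,  1.76546240e-05]), 'tool_pos': array([154.32475178, 656.6840473 , 238.44956523]), 'ee_rot': array([ 7.52715393e-04,  9.93343720e-01, -1.15185447e-01, -2.59114493e-05]), 'ft_force': array([-0.2407671 , -0.04000262, -0.27231587]), 'moment': array([-0.00491558,  0.03643761,  0.01702588]), 'gripper_force': 0.0, 'gripper_width': 85.55788268646198}
8.0
```

View pics/side0.png

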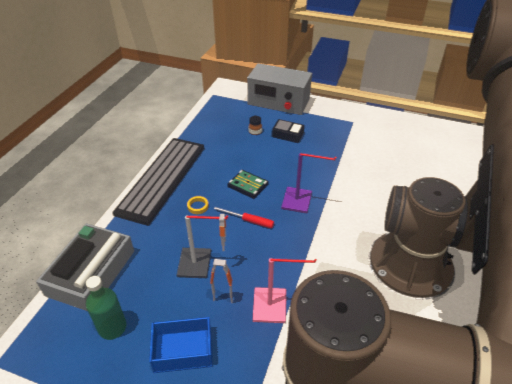

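View pics/top0.png

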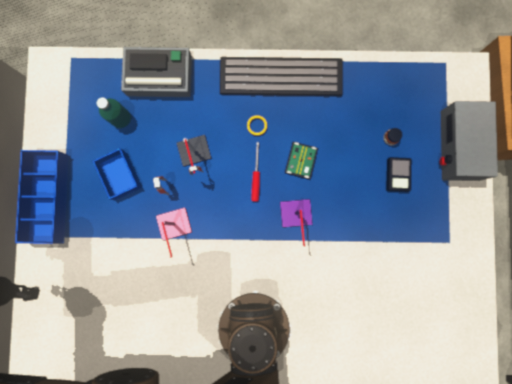

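The side view shows one tweezers on the dark stand's red hook, about (222,232). A second, larger-looking one is about (221,280). The top view has them at (194,168) and (160,184). The board is at side (248,182), top (302,160). The pink and purple stands are decoys. I'll enlarge to confirm.

```bash
python3 - <<'E'
import cv2,numpy as np
s=cv2.imread("pics/side0.png");t=cv2.imread("pics/top0.png")
a=cv2.resize(s[200:310,170:250],None,fx=5,fy=5,interpolation=cv2.INTER_CUBIC)
b=cv2.resize(t[125:205,145:218],None,fx=5,fy=5,interpolation=cv2.INTER_CUBIC)
c=np.zeros((550,765,3),np.uint8);c[:550,:400]=a;c[:400,400:765]=b
cv2.imwrite("pics/c1.png",c)
a=cv2.resize(s[165:200,222:274],None,fx=7,fy=7,interpolation=cv2.INTER_CUBIC)
b=cv2.resize(t[138:184,282:322],None,fx=9,fy=9,interpolation=cv2.INTER_CUBIC)
c=np.zeros((415,730,3),np.uint8);c[:245,:364]=a;c[:414,364:724]=b
cv2.imwrite("pics/c2.png",c)
E
```

```text
(no output)
```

View pics/c1.png

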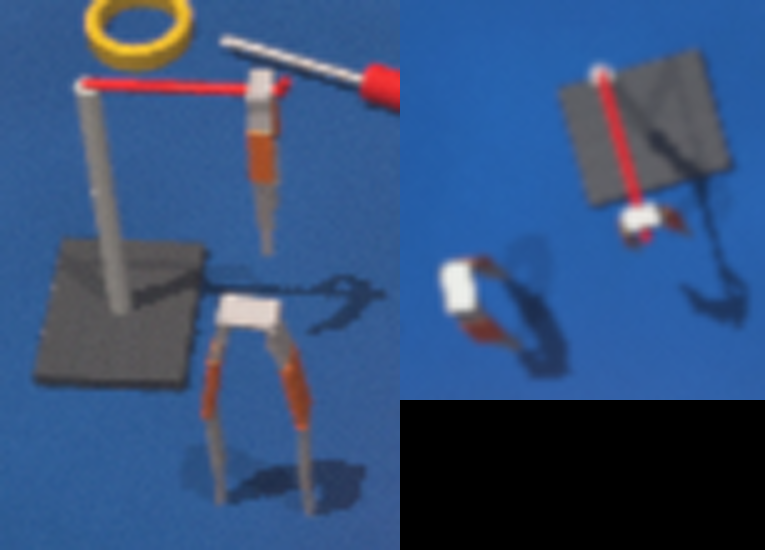

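View pics/c2.png

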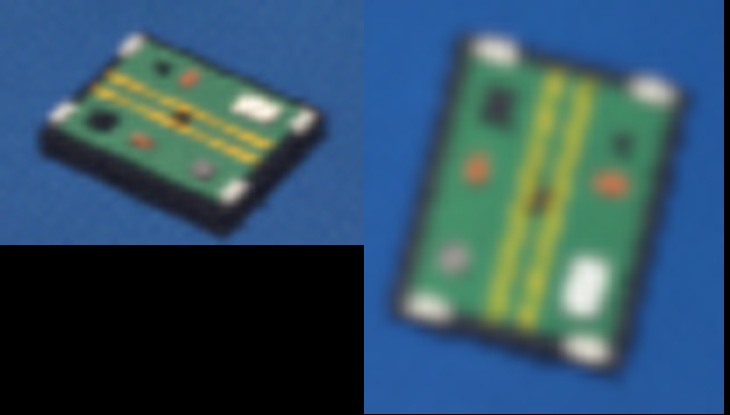

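The smaller pair hangs on the red hook of the dark stand, with its bow at side (222,216) and top (193,168). That is the pair meant. The larger pair, top (160,184), stands on the mat and is the look-alike. The chip is at about side (248,182), top (302,160). Next I'll measure these points.

```bash
cat > meas.py <<'E'
from h import *
def blob(img,lo,hi,roi,hsv=True):
    x0,y0,x1,y1=roi; c=img[y0:y1,x0:x1]; h=cv2.cvtColor(c,cv2.COLOR_BGR2HSV)
    m=cv2.inRange(h,lo,hi); v,u=np.nonzero(m); return np.c_[u+x0,v+y0].astype(float)
E
python3 - <<'E'
from meas import *
S=cv2.imread("pics/side0.png");T=cv2.imread("pics/top0.png")
red=((0,190,130),(6,255,255))
def red2(img,roi): return np.r_[blob(img,(0,180,120),(7,255,255),roi),blob(img,(172,180,120),(180,255,255),roi)]
white=((0,0,150),(180,60,255))
rs=red2(S,(183,208,232,225)); rt=red2(T,(180,135,198,178))
ws=blob(S,*white,(216,210,228,226)); wt=blob(T,*white,(186,162,202,174))
for n,a in(("rs",rs),("rt",rt),("ws",ws),("wt",wt)): print(n,len(a),a.mean(0),a.min(0),a.max(0))
print("bow",tri(("side",*ws.mean(0)),("top",*wt.mean(0))), onz("top",*wt.mean(0),203))
def line(a):
    vx,vy,x,y=cv2.fitLine(a.astype(np.float32),cv2.DIST_HUBER,0,.01,.01).ravel(); return np.array([x,y]),np.array([vx,vy])
c,d=line(rt); print("bar line top",c,d)
P=[onz("top",*(c+d*k),200) for k in(-10,10)]; v=P[1]-P[0]; print("bar dir",v/np.linalg.norm(v),P)
# bar ends in two views
e=lambda a,ax,f:a[f(a[:,ax])]
for nm,fs,ft in(("post",np.argmin,np.argmin),("free",np.argmax,np.argmax)):
    print(nm,tri(("side",*e(rs,0,fs)),("top",*e(rt,1,ft))))
for u,v in((187,217),):pass
# orange plates
org=((5,120,90),(18,255,255))
# board: yellow stripes on a plane z=18
for n,img,roi in(("top",T,(284,140,322,182)),("side",S,(224,166,272,198))):
    y=blob(img,(22,110,110),(34,255,255),roi); w=np.array([onz(n,*p,18)[:2] for p in y])
    c,d=line(w); nrm=np.array([-d[1],d[0]]); s=(w-w.mean(0))@nrm; 
    a,b=w[s>0],w[s<0]
    print(n,"stripes",len(y),w.mean(0),d,np.degrees(np.arctan2(d[1],d[0])),(a.mean(0)-b.mean(0))@nrm, [np.degrees(np.arctan2(*line(k)[1][::-1])) for k in(a,b)], ((a-w.mean(0))@nrm).mean(),((b-w.mean(0))@nrm).mean())
    g=blob(img,(50,80,60),(85,255,200),roi)
    # holder outline: not blue mat
    x0,y0,x1,y1=roi;
    print("   green",len(g))
    # chip: dark along centreline
    mid=(a.mean(0)+b.mean(0))/2
    mid0=w.mean(0)+nrm*(((a-w.mean(0))@nrm).mean()+((b-w.mean(0))@nrm).mean())/2
    gr=cv2.cvtColor(img,cv2.COLOR_BGR2GRAY).astype(np.float32)
    ks=np.arange(-30,31,2.)
    px=np.array([proj(n,[*(mid0+d*k),18]) for k in ks],np.float32)
    val=cv2.remap(gr,px[:,0:1],px[:,1:2],cv2.INTER_LINEAR).ravel()
    wt_=np.clip(np.median(val)-8-val,0,None); kc=(wt_*ks).sum()/wt_.sum()
    print("   mid",mid0,"chip",mid0+d*kc,val.astype(int))
# height of board: white corner pads / chip by triangulation
E
```

```text
rs 50 [203.76 216.82] [188. 216.] [226. 218.]
rt 21 [188.85714286 154.        ] [186. 143.] [192. 164.]
ws 42 [222.33333333 216.35714286] [219. 210.] [227. 225.]
wt 32 [192.625   168.09375] [189. 166.] [196. 170.]
bow (array([502.02037158, 185.76634914, 199.65442001]), np.float64(1.7057503269998682)) [502.41395761 185.54648286 203.        ]
bar line top [189.1 154.8] [0.2603463 0.9655153]
bar dir [-0.95865338 -0.28457635  0.        ] [array([571.76981984, 206.26362666, 200.        ]), array([513.69873847, 189.02522041, 200.        ])]
post (array([583.0617182 , 210.11931496, 195.17890197]), np.float64(8.17466373315137))
free (array([502.74323681, 187.14218317, 204.94531537]), np.float64(23.79931280726498))
top stripes 16 [ 565.36959264 -152.07176781] [ 0.99685055 -0.07930275] -4.5484886 7.671047533475743 [np.float32(-14.662914), np.float32(-4.237595)] 4.794404708422319 -2.8766428250534193
   green 415
   mid [ 565.44563453 -151.11590681] chip [ 559.71980605 -150.66039826] [138 135 133 134 134 135 134 132 129 122 110 106 103 106 112 119 124 128
 134 139 143 144 144 143 143 148 152 155 154 152 149]
side stripes 53 [ 559.73319368 -150.29673604] [ 0.9677094 -0.2520683] -14.5999365 12.045930007528312 [np.float32(-13.84522), np.float32(-13.75485)] 6.363887551147105 -5.68204245638129
   green 208
   mid [ 559.81912945 -149.96682208] chip [ 559.54404302 -149.89516774] [131 131 128 128 128 128 126 122 123 126 125 120 113 101  85  86  81 105
 121 130 131 131 133 132 127 123 125 127 127 125 127]
```

```bash
cat >> h.py <<'E'
from scipy.spatial.transform import Rotation as R
def rq(q): return R.from_quat([q[1],q[2],q[3],q[0]])
def down(deg): # tool pointing down, tool y at world heading deg
    a=np.radians(deg); y=np.array([np.cos(a),np.sin(a),0]); z=np.array([0,0,-1.]); return R.from_matrix(np.c_[np.cross(y,z),y,z])
def delta(p0,r0,p1,r1):
    print("shift",np.round(r0.inv().apply(np.subtract(p1,p0))/250,4),"turn",np.round((r0.inv()*r1).as_rotvec()/2,4))
E
python3 - <<'E'
from meas import *
T=cv2.imread("pics/top0.png");S=cv2.imread("pics/side0.png")
def rect(n,img,roi,z,sel):
    x0,y0,x1,y1=roi;h=cv2.cvtColor(img,cv2.COLOR_BGR2HSV)
    m=np.zeros(h.shape[:2],np.uint8);m[y0:y1,x0:x1]=sel(h,img)[y0:y1,x0:x1]
    c=max(cv2.findContours(m,cv2.RETR_EXTERNAL,cv2.CHAIN_APPROX_NONE)[0],key=cv2.contourArea)
    w=np.array([onz(n,*p[0],z)[:2] for p in c],np.float32); print(n,z,cv2.minAreaRect(w))
notblue=lambda h,i:((h[...,1]<150)|(h[...,0]<95)|(h[...,0]>125)).astype(np.uint8)*255
rect("top",T,(282,138,324,184),17,notblue)
rect("side",S,(224,166,272,198),17,lambda h,i:cv2.inRange(h,(45,70,60),(90,255,255)))
rect("top",T,(282,138,324,184),18,lambda h,i:cv2.inRange(h,(45,70,60),(90,255,255)))
rect("top",T,(174,130,215,168),12,lambda h,i:cv2.inRange(h,(0,0,30),(180,110,110)))
for nm,z,p in(("pinkfoot",12,(173,223)),("decoy top",150,(158,182)),("bottle",200,(103,104))): print(nm,onz("top",*p,z))
# stripe cross profiles in top at chip
b=np.array([559.6,-150.2]);a=np.radians(-14)
# yellow looser
y=blob(T,(18,70,90),(38,255,255),(284,140,322,182)); w=np.array([onz("top",*p,18)[:2] for p in y]); print(len(w),w.mean(0),cv2.minAreaRect(w.astype(np.float32)))
print("chip z tri",tri(("side",*proj("side",[559.54,-149.9,18])),("top",*proj("top",[559.72,-150.66,18]))))
# white pads
def pads(n,img,roi):
    m=cv2.inRange(cv2.cvtColor(img,cv2.COLOR_BGR2HSV),(0,0,150),(180,70,255)); k,_,st,c=cv2.connectedComponentsWithStats(m)
    return [tuple(np.round(c[i],1)) for i in range(1,k) if roi[0]<c[i][0]<roi[2] and roi[1]<c[i][1]<roi[3] and st[i][4]>2]
ps,pt=pads("side",S,(224,166,272,198)),pads("top",T,(282,138,324,184))
for p in ps:
    for q in pt:
        X,e=tri(("side",*p),("top",*q))
        if e<4: print("pad",p,q,X.round(1),round(e,1))
r0=rq([0,.993343720,-.115185447,0]); print("tool y heading now",r0.as_matrix()[:,1])
delta([154.4,657.1,239.3],r0,[502.4,185.6,290],down(106.5)); delta([154.4,657.1,239.3],r0,[502.4,185.6,290],down(-73.5))
E
```

```text
top 17 ((560.2462158203125, -151.95697021484375), (89.81906127929688, 114.52067565917969), 75.88968658447266)
side 17 ((565.159423828125, -130.79319763183594), (42.05120849609375, 95.75401306152344), 73.99520874023438)
top 18 ((554.2539672851562, -175.91615295410156), (31.369226455688477, 98.7620620727539), 75.81341552734375)
top 12 ((592.9022216796875, 193.68580627441406), (83.02313995361328, 61.550819396972656), 16.174015045166016)
pinkfoot [341.88598885 272.6899784   12.        ]
decoy top [464.58688562 298.3374502  150.        ]
bottle [693.78431843 462.15744013 200.        ]
86 [ 561.8692365  -152.01808835] ((562.2252197265625, -149.55191040039062), (53.025455474853516, 89.4764175415039), 57.05797576904297)
chip z tri (array([ 559.8481726 , -150.72156264,   17.20417679]), np.float64(0.01822030133655558))
pad (np.float64(240.0), np.float64(171.0)) (np.float64(313.5), np.float64(147.8)) [ 602.7 -193.1   16. ] 2.4
pad (np.float64(258.2), np.float64(179.8)) (np.float64(306.1), np.float64(169.3)) [ 527.9 -168.8   18.3] 0.0
pad (np.float64(230.5), np.float64(180.5)) (np.float64(296.4), np.float64(143.2)) [ 616.4 -135.7   16.2] 0.0
pad (np.float64(264.5), np.float64(181.5)) (np.float64(306.5), np.float64(176.0)) [ 505.7 -170.5   15.9] 0.1
pad (np.float64(254.5), np.float64(191.5)) (np.float64(288.5), np.float64(171.2)) [ 520.4 -110.    18.3] 0.5
tool y heading now [-0.22883761 -0.97346461  0.        ]
shift [ 1.7867  1.5174 -0.2028] turn [-0.     -0.      1.3114]
shift [ 1.7867  1.5174 -0.2028] turn [ 0.      0.     -0.2594]
```

>>> send_rows(
  deltas=[
    [[0.45, 0.38, -0.2], [0, 0, -0.13], 1],
    [[0.9, 0.76, -0.2], [0, 0, -0.26], 1],
    [[0.9, 0.76, -0.2], [0, 0, -0.26], 1],
    [[0.9, 0.76, -0.2], [0, 0, -0.26], 1],
    [[0.9, 0.76, -0.2], [0, 0, -0.26], 1],
    [[0.9, 0.76, -0.2], [0, 0, -0.26], 1],
    [[0.9, 0.76, -0.2], [0, 0, -0.26], 1],
    [[0.9, 0.76, -0.2], [0, 0, -0.26], 1],
    [[0.9, 0.76, -0.2], [0, 0, -0.26], 0.5],
    [[0.9, 0.76, -0.2], [0, 0, -0.26], 0.5],
  ],
)

```text
time: 0.93
tool_pos: [330.2, 420.4, 289.3]
ee_rot: [-0.0, 0.99, 0.143, -0.0]
ft_force: [-0.4, 0.7, -0.0]
gripper_width: 64.9
gripper_force: 0.0
```

```bash
python3 - <<'E'
from meas import *
o=robot.get_obs();r=rq(o["ee_rot"]);print(o["tool_pos"],o["gripper_width"],o["time"],r.as_matrix()[:,1],o["joints"].round(2))
delta(o["tool_pos"],r,[502.4,185.6,290],down(-73.7))
E
```

```text
[330.2137698  420.35721976 289.31603254] 64.86942369151052 0.9333 [ 2.83765577e-01 -9.58893575e-01 -4.57439942e-04] [ 1.27  0.1  -0.22 -0.   -1.26  0.59]
shift [ 0.394   1.0959 -0.0032] turn [-0.0002 -0.      0.0016]
```

>>> send_rows(
  deltas=[
    [[0.35, 0.98, 0], [0, 0, 0], 0.5],
    [[0.35, 0.98, 0], [0, 0, 0], 0.5],
    [[0.35, 0.98, 0], [0, 0, 0], 0.5],
    [[0.35, 0.98, 0], [0, 0, 0], 0.5],
    [[0.35, 0.98, 0], [0, 0, 0], 0.5],
    [[0.35, 0.98, 0], [0, 0, 0], 0.5],
    [[0.35, 0.98, 0], [0, 0, 0], 0.5],
    [[0.35, 0.98, 0], [0, 0, 0], 0.5],
  ],
)

```text
time: 1.6
tool_pos: [484.8, 209.7, 288.4]
ee_rot: [0.001, 0.99, 0.143, -0.001]
ft_force: [0.2, 0.3, -0.9]
gripper_width: 64.2
gripper_force: 0.0
```

```bash
python3 - <<'E'
from meas import *
o=robot.get_obs();r=rq(o["ee_rot"]);print(o["tool_pos"],o["gripper_width"],o["time"],r.as_matrix()[:,1],o["joints"].round(2))
delta(o["tool_pos"],r,[502.4,185.6,290],down(-73.7))
s=robot.capture("side");t=robot.capture("top")
a=cv2.resize(s[130:310,150:290],None,fx=3,fy=3,interpolation=cv2.INTER_CUBIC)
b=cv2.resize(t[125:225,140:240],None,fx=3.6,fy=3.6,interpolation=cv2.INTER_CUBIC)
c=np.zeros((540,780,3),np.uint8);c[:,:420]=a;c[:360,420:]=b
cv2.imwrite("pics/c3.png",c)
E
```

```text
[484.7926064  209.66953092 288.36555961] 64.16089332531864 1.6 [ 2.82811817e-01 -9.59175044e-01  8.42808960e-04] [ 0.78  0.09 -0.23  0.   -1.26  1.08]
shift [ 0.0403  0.1123 -0.0065] turn [0.0004 0.0007 0.0011]
```

View pics/c3.png

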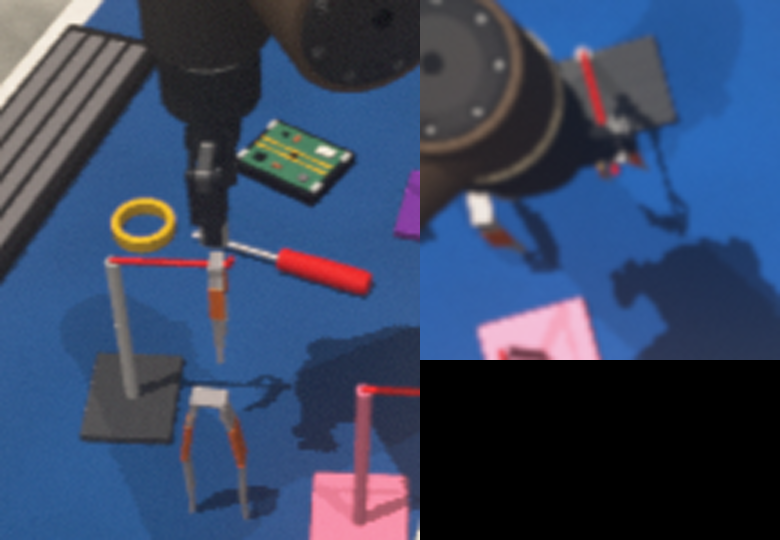

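The gripper is lined up beside the bow, which is at crop (217,262) in the side view, with its fingers either side. I'll centre over the tweezers and descend.

>>> send_rows(
  deltas=[
    [[0.04, 0.112, 0], [0, 0, 0.001], 0.5],
    [[0.04, 0.112, 0], [0, 0, 0.001], 0.5],
    [[0.04, 0.112, 0], [0, 0, 0.001], 0.5],
    [[0.04, 0.112, 0.1], [0, 0, 0.001], 0.5],
    [[0.04, 0.112, 0.2], [0, 0, 0.001], 0.5],
    [[0.04, 0.112, 0.25], [0, 0, 0.001], 0.5],
    [[0.04, 0.112, 0.3], [0, 0, 0.001], 0.5],
    [[0.04, 0.112, 0.3], [0, 0, 0.001], 0.5],
  ],
)

```text
time: 2.37
tool_pos: [499.3, 187.6, 211.6]
ee_rot: [0.001, 0.99, 0.144, -0.002]
ft_force: [-0.4, -0.2, -0.6]
gripper_width: 64.3
gripper_force: 0.0
```

```bash
python3 - <<'E'
from meas import *
o=robot.get_obs();r=rq(o["ee_rot"]);print(o["tool_pos"],o["gripper_width"],o["time"],o["ft_force"])
delta(o["tool_pos"],r,[502.4,185.6,147],down(-73.7))
s=robot.capture("side");t=robot.capture("top")
a=cv2.resize(s[180:300,170:270],None,fx=5,fy=5,interpolation=cv2.INTER_CUBIC)
cv2.imwrite("pics/c4.png",a)
E
```

```text
[499.30507239 187.58807617 211.58442093] 64.2803323389149 2.3667 [-0.35273563 -0.19593388 -0.58072994]
shift [0.0107 0.0109 0.2583] turn [0.0005 0.0022 0.0021]
```

View pics/c4.png

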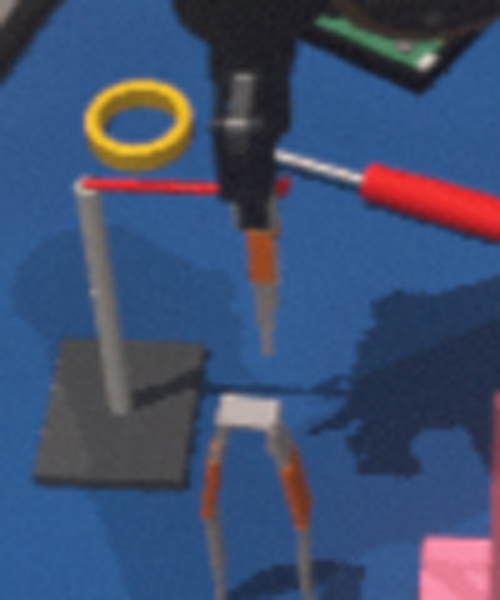

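The near finger at crop (250,215) stands slightly left of the orange plate at (262,255), matching the 3 mm residual. I'll correct that and go down.

>>> send_rows(
  deltas=[
    [[0.01, 0.01, 0.06], [0, 0.002, 0.002], 0.5],
    [[0.01, 0.01, 0.13], [0, 0.002, 0.002], 0.5],
    [[0.01, 0.01, 0.19], [0, 0.002, 0.002], 0.5],
    [[0.01, 0.01, 0.23], [0, 0.002, 0.002], 0.5],
    [[0.01, 0.01, 0.25], [0, 0.002, 0.002], 0.5],
    [[0.01, 0.01, 0.25], [0, 0.002, 0.002], 0.5],
    [[0.01, 0.01, 0.25], [0, 0.002, 0.002], 0.5],
  ],
)

```text
time: 3.05
tool_pos: [504.8, 185.6, 152.6]
ee_rot: [-0.0, 0.99, 0.141, 0.002]
ft_force: [0.3, 0.2, -0.2]
gripper_width: 64.3
gripper_force: 0.0
```

```bash
python3 - <<'E'
from meas import *
o=robot.get_obs();r=rq(o["ee_rot"]);print(o["tool_pos"],o["gripper_width"],o["time"],o["ft_force"])
delta(o["tool_pos"],r,[502.4,185.6,147],down(-73.7))
E
```

```text
[504.8146767  185.55121051 152.56953764] 64.30543637365164 3.05 [ 0.25382653  0.19086104 -0.20711774]
shift [-0.0093 -0.0029  0.0222] turn [-0.     -0.0024 -0.0004]
```

>>> send_rows(
  deltas=[
    [[0, 0, 0.01], [0, 0, 0], 0.5],
    [[0, 0, 0.01], [0, 0, 0], 0.5],
    [[0, 0, 0.01], [0, 0, 0], 0.5],
    [[0, 0, 0.01], [0, 0, 0], 0.5],
  ],
)

```text
time: 3.38
tool_pos: [504.6, 185.2, 149.7]
ee_rot: [-0.0, 0.99, 0.141, 0.002]
ft_force: [-0.0, -0.1, 0.6]
gripper_width: 63.9
gripper_force: 0.0
```

```bash
python3 - <<'E'
from meas import *
o=robot.get_obs();r=rq(o["ee_rot"]);print(o["tool_pos"],o["gripper_width"],o["time"],o["ft_force"])
delta(o["tool_pos"],r,[502.4,185.6,147],down(-73.7))
E
```

```text
[504.55785046 185.16946191 149.69228115] 63.943528249976126 3.3833 [-0.00078894 -0.08202145  0.63940958]
shift [-0.0079 -0.0041  0.0107] turn [-0.0001 -0.0023 -0.0007]
```

>>> send_rows(
  deltas=[
    [[-0.008, -0.003, 0.01], [0, -0.002, 0], 0.3],
    [[-0.008, -0.003, 0.01], [0, -0.002, 0], 0.1],
    [[-0.008, -0.003, 0.01], [0, -0.002, 0], 0],
    [[-0.008, -0.003, 0.01], [0, -0.002, 0], -0.1],
    [[-0.008, -0.003, 0.01], [0, -0.002, 0], -0.15],
    [[-0.008, -0.003, 0.01], [0, -0.002, 0], -0.2],
    [[-0.008, -0.003, 0.01], [0, -0.002, 0], -0.23],
    [[-0.008, -0.003, 0.01], [0, -0.002, 0], -0.25],
    [[-0.008, -0.003, 0.01], [0, -0.002, 0], -0.25],
    [[-0.008, -0.003, 0.01], [0, -0.002, 0], -0.25],
  ],
  force=20,
)

```text
time: 4.22
tool_pos: [502.3, 185.3, 146.9]
ee_rot: [-0.0, 0.99, 0.141, 0.0]
ft_force: [0.4, -0.7, 0.9]
gripper_width: 31.9
gripper_force: 4.4
```

```bash
python3 - <<'E'
from meas import *
o=robot.get_obs();r=rq(o["ee_rot"]);print(o["tool_pos"],o["gripper_width"],o["gripper_force"],o["time"],o["ft_force"])
delta(o["tool_pos"],r,[502.4,185.6,147],down(-73.7))
s=robot.capture("side");t=robot.capture("top")
a=cv2.resize(s[190:280,170:250],None,fx=6,fy=6,interpolation=cv2.INTER_CUBIC)
cv2.imwrite("pics/c5.png",a)
E
```

```text
[502.34361043 185.27595883 146.87208661] 31.939194770052406 4.41258066392038 4.2167 [ 0.36167879 -0.72561384  0.93489711]
shift [ 0.0006 -0.0012 -0.0005] turn [-0.     -0.0001 -0.0006]
```

View pics/c5.png

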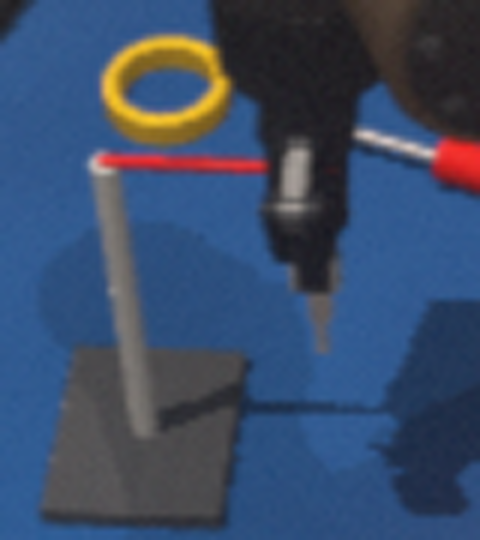

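The pads hide the plates, and only the blade tips show at crop (320,325). The width is 31.9 mm at 4.4 N, which fits contact on the lower ends. I'll lift, then draw off along stand -x.

>>> send_rows(
  deltas=[
    [[0, 0, -0.03], [0, 0, 0], -0.25],
    [[0, 0, -0.06], [0, 0, 0], -0.25],
    [[0, 0, -0.09], [0, 0, 0], -0.25],
    [[0, 0, -0.1], [0, 0, 0], -0.25],
    [[0, 0, -0.1], [0, 0, 0], -0.25],
    [[0, 0, -0.1], [0, 0, 0], -0.25],
    [[-0.05, 0, -0.1], [0, 0, 0], -0.25],
    [[-0.1, 0, -0.1], [0, 0, 0], -0.25],
    [[-0.16, 0, -0.1], [0, 0, 0], -0.25],
    [[-0.22, 0, -0.1], [0, 0, 0], -0.25],
    [[-0.26, 0, -0.1], [0, 0, 0], -0.25],
    [[-0.26, 0, -0.1], [0, 0, 0], -0.25],
  ],
)

```text
time: 5.32
tool_pos: [438.2, 166.3, 171.7]
ee_rot: [-0.0, 0.99, 0.141, -0.0]
ft_force: [-0.5, -0.3, -0.9]
gripper_width: 32.2
gripper_force: 4.5
```

```bash
python3 - <<'E'
from meas import *
o=robot.get_obs();r=rq(o["ee_rot"]);print(o["tool_pos"],o["gripper_width"],o["gripper_force"],o["time"],o["ft_force"])
delta(o["tool_pos"],r,[559.7,-150.3,190],down(-104))
s=robot.capture("side")
a=cv2.resize(s[170:290,150:270],None,fx=5,fy=5,interpolation=cv2.INTER_CUBIC)
cv2.imwrite("pics/c6.png",a)
E
```

```text
[438.19679799 166.30865369 171.68390481] 32.21931398305484 4.5088938844855875 5.3167 [-0.46313463 -0.28436619 -0.8786213 ]
shift [ 0.1125  1.3518 -0.0736] turn [0.     0.0004 0.2638]
```

View pics/c6.png

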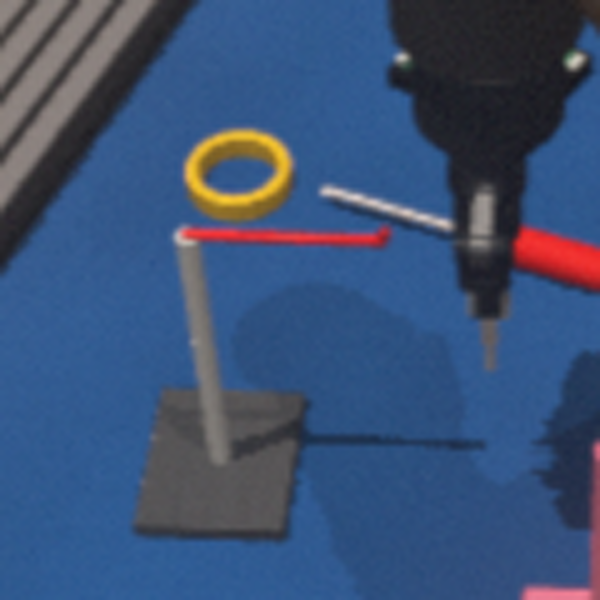

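The hook at crop (385,237) is empty and the tweezers hang straight in the gripper, tip at (488,365). I'll carry them to the board.

>>> send_rows(
  deltas=[
    [[0.04, 0.12, -0.07], [0, 0, 0.04], -0.25],
    [[0.08, 0.25, -0.07], [0, 0, 0.08], -0.25],
    [[0.1, 0.4, -0.07], [0, 0, 0.12], -0.25],
    [[0.11, 0.55, -0.07], [0, 0, 0.16], -0.25],
    [[0.11, 0.7, -0.07], [0, 0, 0.2], -0.25],
    [[0.11, 0.85, -0.07], [0, 0, 0.24], -0.25],
    [[0.11, 1, -0.07], [0, 0, 0.264], -0.25],
    [[0.11, 1, -0.07], [0, 0, 0.264], -0.25],
    [[0.11, 1, -0.07], [0, 0, 0.264], -0.25],
  ],
)

```text
time: 6.12
tool_pos: [536.9, -67.4, 188.6]
ee_rot: [0.0, 0.992, -0.124, -0.0]
ft_force: [-0.5, 1.2, -0.6]
gripper_width: 32.3
gripper_force: 4.5
```

```bash
python3 - <<'E'
from meas import *
o=robot.get_obs();r=rq(o["ee_rot"]);print(o["tool_pos"],o["gripper_width"],o["gripper_force"],o["time"],o["ft_force"],o["joints"].round(2))
delta(o["tool_pos"],r,[559.7,-150.3,130],down(-104))
E
```

```text
[536.89085006 -67.3757983  188.61591058] 32.347409660427104 4.5012605166994035 6.1167 [-0.50981739  1.16705251 -0.5885779 ] [ 0.24  0.18 -0.36  0.   -1.04  1.08]
shift [0.1702 0.2989 0.2345] turn [ 0.0003  0.0004 -0.0022]
```

>>> send_rows(
  deltas=[
    [[0.08, 0.14, 0], [0, 0, -0.002], -0.25],
    [[0.17, 0.29, 0], [0, 0, -0.002], -0.25],
    [[0.17, 0.29, 0.06], [0, 0, -0.002], -0.26],
    [[0.17, 0.298, 0.12], [0, 0, -0.002], -0.27],
    [[0.17, 0.298, 0.18], [0, 0, -0.002], -0.28],
    [[0.17, 0.298, 0.24], [0, 0, -0.002], -0.29],
    [[0.17, 0.298, 0.28], [0, 0, -0.002], -0.3],
    [[0.17, 0.298, 0.306], [0, 0, -0.002], -0.31],
    [[0.17, 0.298, 0.306], [0, 0, -0.002], -0.31],
    [[0.17, 0.298, 0.306], [0, 0, -0.002], -0.31],
    [[0.17, 0.298, 0.306], [0, 0, -0.002], -0.31],
    [[0.17, 0.298, 0.306], [0, 0, -0.002], -0.31],
  ],
)

```text
time: 7.12
tool_pos: [560.0, -147.7, 113.8]
ee_rot: [-0.0, 0.993, -0.12, 0.001]
ft_force: [-0.1, 0.3, -0.2]
gripper_width: 29.4
gripper_force: 6.6
```

```bash
python3 - <<'E'
from meas import *
o=robot.get_obs();r=rq(o["ee_rot"]);print(o["tool_pos"],o["gripper_width"],o["gripper_force"],o["time"],o["ft_force"])
delta(o["tool_pos"],r,[559.7,-150.3,90],down(-104))
s=robot.capture("side");t=robot.capture("top");cv2.imwrite("pics/s7.png",s);cv2.imwrite("pics/t7.png",t)
p=o["tool_pos"]
for dz in(0,-62): print(proj("side",p+[0,0,dz]),proj("top",p+[0,0,dz]))
a=cv2.resize(s[145:205,215:280],None,fx=8,fy=8,interpolation=cv2.INTER_CUBIC)
b=cv2.resize(t[135:187,280:326],None,fx=5,fy=5,interpolation=cv2.INTER_CUBIC)
c=np.zeros((480,750,3),np.uint8);c[:480,:520]=a;c[:260,520:]=b
cv2.imwrite("pics/c7.png",c)
E
```

```text
[ 559.99286924 -147.66331458  113.75436286] 29.406338494102183 6.553219752386212 7.1167 [-0.0629668   0.27563364 -0.23762989]
shift [0.0012 0.0106 0.095 ] turn [-0.0002 -0.0008  0.002 ]
[246.84360037 159.81395477] [302.26794856 155.2821832 ]
[247.09650716 174.17205662] [300.67851073 158.23173839]
```

View pics/c7.png

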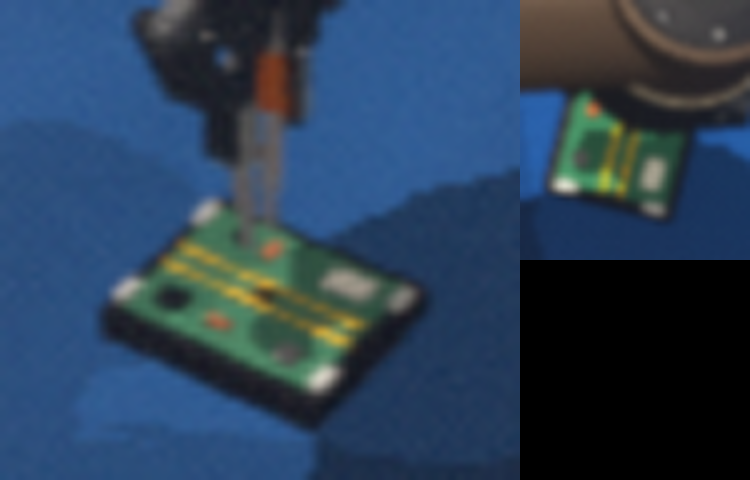

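Both tips show at side crop (245,235) and (270,225), above and behind the chip at (263,293). The prediction of the tip midpoint, (247.1,174.2) px, matches. I'll centre and lower, then measure.

>>> send_rows(
  deltas=[
    [[0, 0.008, 0.02], [0, 0, 0.001], -0.31],
    [[0, 0.008, 0.04], [0, 0, 0.001], -0.31],
    [[0, 0.008, 0.06], [0, 0, 0.001], -0.31],
    [[0, 0.008, 0.07], [0, 0, 0.001], -0.31],
    [[0, 0.008, 0.07], [0, 0, 0.001], -0.31],
    [[0, 0.008, 0.07], [0, 0, 0.001], -0.31],
    [[0, 0.008, 0.07], [0, 0, 0.001], -0.31],
    [[0, 0.008, 0.07], [0, 0, 0.001], -0.31],
  ],
)

```text
time: 7.88
tool_pos: [559.0, -149.8, 95.5]
ee_rot: [0.0, 0.993, -0.121, 0.0]
ft_force: [-0.2, -0.2, -1.0]
gripper_width: 29.1
gripper_force: 6.6
```

```bash
python3 - <<'E'
from meas import *
ims=[];W=[];P=[];F=[]
for i in range(8):
    ims.append(robot.capture("side").astype(float));o=robot.get_obs();W.append(o["gripper_width"]);P.append(o["tool_pos"]);F.append(o["gripper_force"])
print(np.mean(P,0),np.std(P,0),np.mean(W),np.std(W),np.mean(F),o["time"],o["ft_force"])
r=rq(o["ee_rot"]);delta(np.mean(P,0),r,[559.7,-150.3,91],down(-104))
s=np.mean(ims,0).clip(0,255).astype(np.uint8);cv2.imwrite("pics/s8.png",s)
p=np.mean(P,0);ax=r.as_matrix()[:,1]
for k in(-6,6):print("pred tip",proj("side",p+[0,0,-62]+ax*k),"stripe",proj("side",[559.6,-150.1,18]+ax*k))
a=cv2.resize(s[155:195,230:270],None,fx=14,fy=14,interpolation=cv2.INTER_CUBIC)
cv2.imwrite("pics/c8.png",a)
E
```

```text
[ 558.93847505 -149.76178384   95.44688485] [0.05415794 0.01188368 0.0478291 ] 29.620508409013425 0.2639405009883781 6.552151794458041 8.2833 [-0.0254802   0.00150904 -0.20237091]
shift [0.0035 0.0014 0.0178] turn [-0.     -0.0001  0.0008]
pred tip [246.67210256 178.92587308] stripe [246.58781549 182.21432226]
pred tip [248.68185927 176.95526037] stripe [248.58357159 180.24217889]
```

View pics/c8.png

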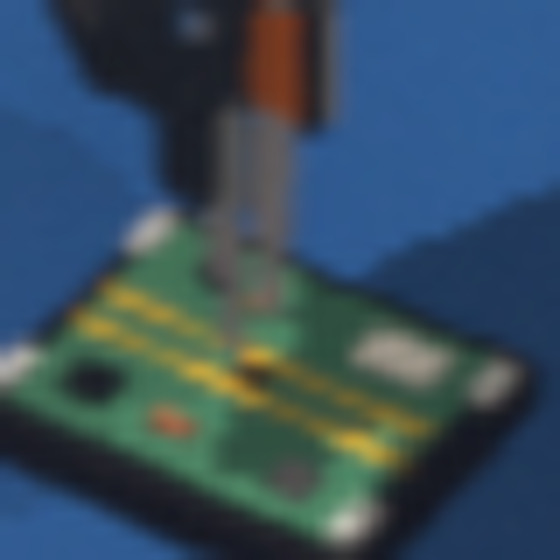

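The tips at (246.1,179) and (249.2,177) px match the prediction, and the chip at (247.5,181.3) sits below their middle. Last adjustment: 0.6 mm sideways and 4.5 mm down.

>>> send_rows(
  deltas=[
    [[0.0026, 0.001, 0.008], [0, 0, 0], -0.315],
    [[0.0026, 0.001, 0.014], [0, 0, 0], -0.315],
    [[0.0026, 0.001, 0.018], [0, 0, 0.0005], -0.315],
    [[0.0026, 0.001, 0.018], [0, 0, 0.0005], -0.315],
    [[0.0026, 0.001, 0.018], [0, 0, 0.0005], -0.315],
    [[0.0026, 0.001, 0.018], [0, 0, 0.0005], -0.315],
    [[0.0026, 0.001, 0.018], [0, 0, 0.0005], -0.315],
    [[0.0026, 0.001, 0.018], [0, 0, 0.0005], -0.315],
    [[0.0026, 0.001, 0.018], [0, 0, 0.0005], -0.315],
    [[0.0026, 0.001, 0.018], [0, 0, 0.0005], -0.315],
  ],
)

```text
time: 9.12
tool_pos: [559.4, -150.2, 90.9]
ee_rot: [-0.0, 0.993, -0.122, 0.0]
ft_force: [0.4, 1.3, -0.6]
gripper_width: 29.3
gripper_force: 6.7
```

```bash
python3 - <<'E'
from meas import *
ims=[];W=[];P=[];F=[]
for i in range(16):
    ims.append(robot.capture("side").astype(float));o=robot.get_obs();W.append(o["gripper_width"]);P.append(o["tool_pos"]);F.append(o["gripper_force"])
p=np.mean(P,0);print(p,np.mean(W),np.mean(F),o["time"],o["ft_force"])
r=rq(o["ee_rot"]);ax=r.as_matrix()[:,1];delta(p,r,[559.6,-150.1,91],down(-104))
s=np.mean(ims,0).clip(0,255).astype(np.uint8)
for k in(-6,6):print("pred tip",proj("side",p+[0,0,-62]+ax*k),"stripe",proj("side",[559.6,-150.1,18]+ax*k))
cv2.imwrite("pics/c9.png",cv2.resize(s[165:190,235:262],None,fx=22,fy=22,interpolation=cv2.INTER_CUBIC))
E
```

```text
[ 559.41806391 -150.16935091   90.79987511] 29.428848740281765 6.731703662808286 9.9167 [ 0.47056253  0.26665948 -1.4662814 ]
shift [ 0.0006 -0.0004 -0.0008] turn [0.     0.     0.0003]
pred tip [246.59914688 179.8437203 ] stripe [246.58633978 182.21373654]
pred tip [248.60748842 177.87450481] stripe [248.58504379 180.24275835]
```

View pics/c9.png

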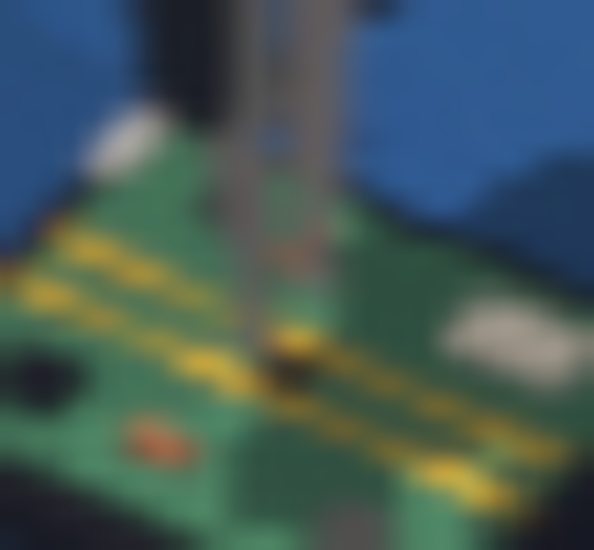

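The near tip is at (246.1,180.2) px and the far tip at (248.6,177.7), each over its stripe about 11 mm above the board. The width is steady at 29.4 mm and the grip at 6.7 N. Handing in.

```bash
python3 -c "
from workcell import robot
print(robot.hand_in())"
```

```text
the job is handed in; nothing more can be done
None
```

I handed the job in at about 10 s of the 38 s: the smaller tweezers are off the red hook and held tips down over the chip, about 11 mm above the board by my estimate. The gap works out to about 12 mm (29.4 mm jaw width, 6.7 N), with one tip over each yellow stripe, and I touched nothing else; the verdict was not shown.

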